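Reset the bench power with the shop key

TASK

Reset the bench's power at the grey switch box: take the black-handled key out of its pine stand, put it into the lock on top of the box until its collar sits on the steel plate, turn it clockwise to its stop and then all the way back home, and draw it out. Stand the key upright in the slot of its stand again, fully down, and let go. Feel for the keyhole and the stops and do not force the lock (keep the key's push on it under 25 N); leave the other things on the bench where they are.

Things in the scene. Friction and masses are not known exactly. Their poses are not given: they have to be found in the camera images.
- box: Grey steel switch box fixed to the bench, 160 mm (x) by 120 (y) by 70 high; origin at the centre of its underside, z up. On its top lies a bright steel lock plate, 68 mm square, 6 mm thick. A clear lamp 7 mm high stands on the top 58 mm along +x. Once fully in, the key can turn; turned, its bit is trapped under the plate and comes out only when it lies along the slot to within about 0.09 rad.
- lock (a point): NOMINAL keyhole: box centre, at the height of the plate's upper face (76 mm above the bench), box axes. The plate floats: the true hole is up to 4 mm off this point in x and in y, so feel for it. Slot 28.5 mm long (box x), 7.5 wide (y), 11.5 mm square in its middle; 6 mm deep; the barrel's equal slot begins 10 mm down. Sprung: sinks 1 mm per 4 N, 4 mm at most; slides aside only above about 15 N.
- barrel (a joint): Turn of the lock barrel (rad), clockwise from above: 0 = home stop (slot along box x), 1.4 = far stop. Stays where left; takes about 0.04 N m. The key has about 0.1 rad of play in it to each side, so it goes 0.1 to 0.15 rad beyond a stop's value before the barrel is there; then, the stop being sprung, torque rises by 2 N m/rad. Keep it under about 0.2 N m: the bit's two ends then press 25 N in all.
- key_bow (a point): Centre of the handle (bow) of the loose key (60 g), upright in its stand at the start: black block 34 mm wide (key x), 10 thick (key y), 32 high; grip it from above across the 10 mm. z points up, x along the width; the key is the same either way round. Below the bow: steel shaft of 8 mm diameter, and a round collar 24 mm across, 4 mm thick, its underside 33 mm below this point.
- key_tip (a point): Middle of the key's lower end, 54 mm below the bow's centre and 21 mm below the collar's underside; same axes. It is the underside of a flat double bit 26 mm wide (key x), 5 thick (key y), 12 high. With the key fully in the lock (collar on the plate) it is 21 mm below the plate's upper face.
- stand_slot (a point): Centre of the slot's mouth in the top of the key stand, a pine block 80 mm (x) by 60 (y) by 45 high, fixed to the bench; x along the slot. The slot is 31 mm long, 13 wide, 39 deep; the key stands in it with its collar on the block's top, its width along the slot and the bow's centre 33 mm above this point.
- mallet: Bystander: rubber mallet lying, 300 mm long; leave alone.
- drill: Bystander: cordless drill standing on its battery, about 160 mm high; leave alone.
- tub: Bystander: red plastic tub, 150 mm wide, 140 mm high; leave alone.
- glue: Bystander: yellow glue bottle, 60 mm wide, 170 mm high; leave alone.
- dish: Bystander: black round lid, 128 mm wide, 12 mm high; leave alone.
- sander: Bystander: sanding block with cork back beside the switch box, 70 by 40 by 28 mm; leave alone.
- offcut: Bystander: pine offcut near the key stand, 30 by 65 by 19 mm; leave alone.
- tape: Bystander: yellow tape measure, 58 by 34 by 50 mm; leave alone.
Not all that is in view belongs to the job. Of the things that look like the box, the middle-sized one is meant. Of the things that look like the part that bears key_bow, the smaller one is meant.

How it is judged:
By the outcome, as a careful person would: the job done as asked, in the order asked, and still so for the second after the job is handed in, with the robot touching nothing.
It also fails if it takes over 72 s, if anything falls off the work surface, if the arm or the gripper's body presses on something with over 40 N, if the wrist force passes 120 N, or if a joint passes its speed limit or range.

ROBOT

A 6-joint arm with a two-finger parallel gripper is mounted at the origin on the work surface. World frame = base frame: x ahead of the robot, y to its left, z up, the work surface at z = 0. Lengths are in m, angles in rad, forces in N, time in s.
With the tool pointing down it reaches from about 0.275 to 0.875 m from the base axis. Payload 12.5 kg.
Tool frame: the origin (TCP) lies at the very end of the fingers, on their centre line; the grasp point (between the pads) lies 19 mm behind it (grip_depth is the distance from the TCP to the grasp point, in m); z points along the fingers, y is the direction in which the jaws open and shut (so a half turn about z gives the same grasp; the last joint's range is limited). The gripper opens to 85 mm and grips with 20 to 120 N. Pads are 22 mm wide; open, the fingers measure 114 mm over their backs; the gripper's body (76 mm by 85 mm) begins 54 mm behind the grasp point. The pads swing forward as they close: fully open they stand 13 mm farther back than shut.
Start: joints at [1.124, 0.351, 1.652, -0, 1.139, -0.085], TCP at [0.195, 0.514, 0.231] pointing down, gripper open.
Joint ranges: [-2.75, 2.75], [-0.79, 2.1], [0.01, 2.65], [-1.57, 4.71], [0.07, 3.14], [-2.87, 2.87]. Speed limits (rad/s): [2.22, 2.22, 2.79, 3.14, 3.14, 3.14].

INTERFACE

Orientations are given as a 3x3 rotation matrix whose columns are the frame's x, y, z axes.
In Python, from rig import read_state, capture, calibration, sign_off, grip_depth gives the robot as it stands.
- The arm moves only by the tool carry_out, never from a script. Its arguments are lists of equal length, an entry for each row: "delta_pos": the shift along the tool's x, y, z in mm, a list of three; "rot": the turn, a rotation vector about the tool's x, y, z in degrees, a list of three; "gripper": the opening, from 0 (shut) to 1 (fully open). A call has 1 to 8 rows; each row shifts and turns the commanded pose from where the row before left it, along the tool's axes as they then stand; what a row does not reach is not made up. A row lasts 1/8 s, in which the tool goes at most 62.5 mm and 10.7 degrees, less where a joint would pass 70% of its speed; a pose out of reach is approached as far as the arm can. A call is refused whole if a number of a shift passes 62.5 or a number of a turn 10.7, either way. A call with a gripper value outside its range is refused whole. The fingers move at their own pace and stop on an object; "squeeze" is the grip in N (left out, the last holds). Time passes only in rows, so rows that do not move let the fingers close. It gives the time, the measured TCP pose, the force and the opening at its end, in the units of the state.
- read_state(): the state, without advancing time (a new reading comes with each control period).
- capture(name): name is "side" or "top"; returns the picture (420x560x3 uint8, red, green, blue); there is no depth.
- calibration(name): a dict with "fx", "fy", "cx", "cy" (pixels), "R" (3x3) and "t" (3): a world point X has camera coordinates R X + t. Camera axes: x right, y down, z forward; pixel columns grow to the right and rows downward; lengths in m; the calibration is good to about 2 mm. A picture is of the moment at which its call begins. calibration takes no time and is no camera call.
- sign_off(): hands the job in, once; it reports no verdict.
The state is a dict: "t": time; "qpos": joint angles; "qvel": joint speeds; "tau": joint torques, N m; "tool_pos": TCP position; "eef_rot": TCP orientation; "wrist_force": force on the tool from outside, world axes, zero at the start; "wrist_torque": the same for the moment, N m; "gripper_width": opening from 0.0 (shut) to 1.0 (fully open).
Only numpy, scipy, OpenCV 4.12 (cv2) and the standard library are available. Lean on these libraries where they do the work, as an engineer would, in place of code of your own. Each camera call takes 0.05 s, during which the arm holds its last target.

## Working session

There is one attempt and no reset: what is moved stays moved. The work goes in short steps, Python scripts to look and compute and a tool call to move; the robot and the scene stay as the last step left them, time stands still between calls to the robot, and variables do not carry over. Pictures are saved under pics/ and viewed, and the job is handed in when it is done.

Besides the shell and the picture viewer there is one more tool, called after ">>>" as a command line: name --argument value ..., lists and objects as JSON in quotes. carry_out: Moves the arm, as the interface text tells. Its arguments: {"type":"object","properties":{"delta_pos":{"type":"array","items":{"type":"array","items":{"type":"number"}}},"rot":{"type":"array","items":{"type":"array","items":{"type":"number"}}},"gripper":{"type":"array","items":{"type":"number"}},"squeeze":{"type":"number"}},"required":["delta_pos","rot","gripper"]}

```bash
mkdir -p pics; ls; python3 - <<'E'
from rig import *
import cv2,json
for n in("side","top"):
    cv2.imwrite(f"pics/{n}0.png",capture(n)[:,:,::-1]); print(n,calibration(n))
s=read_state(); print(s, grip_depth)
E
```

```text
pics
side {'fx': 478.89928849314185, 'fy': 478.89928849314185, 'cx': 281.40132748827966, 'cy': 212.4481897288009, 'R': array([[-0.97008986, -0.24249564, -0.01102427],
       [-0.14906436,  0.63093702, -0.76137921],
       [ 0.19158676, -0.73696292, -0.64821306]]), 't': array([0.50797717, 0.14218555, 1.20477938])}
top {'fx': 490.55305245944317, 'fy': 490.55305245944317, 'cx': 278.61564778777074, 'cy': 215.06102839877246, 'R': array([[-0.02185033, -0.99962179, -0.01669829],
       [-0.99697124,  0.02303324, -0.07428201],
       [ 0.07463853,  0.01502463, -0.99709746]]), 't': array([0.0172909 , 0.51169471, 1.2798424 ])}
{'t': 0.1, 'qpos': array([ 1.12440195e+00,  3.51155003e-01,  1.65234916e+00, -5.57688914e-05,
        1.13907595e+00, -8.45764046e-02]), 'qvel': array([ 0.0022857 , -0.00098412, -0.0001027 , -0.00118103,  0.00025349,
        0.00050447]), 'tau': array([ 3.44114178e-04, -5.06839764e+01, -2.91872066e+01, -8.73671934e-05,
        2.73939608e-03,  1.00032895e-05]), 'tool_pos': array([0.1945385 , 0.51413926, 0.23083139]), 'eef_rot': array([[-9.35263114e-01,  3.53953052e-01, -3.80611916e-04],
       [ 3.53953255e-01,  9.35262669e-01, -9.12561707e-04],
       [ 3.29681152e-05, -9.88204130e-04, -9.99999511e-01]]), 'wrist_force': array([-0.03424164,  0.59409423, -0.06210558]), 'wrist_torque': array([-0.06858195,  0.00878921,  0.05753391]), 'gripper_width': 0.9988741089848171} 0.0187
```

View pics/side0.png

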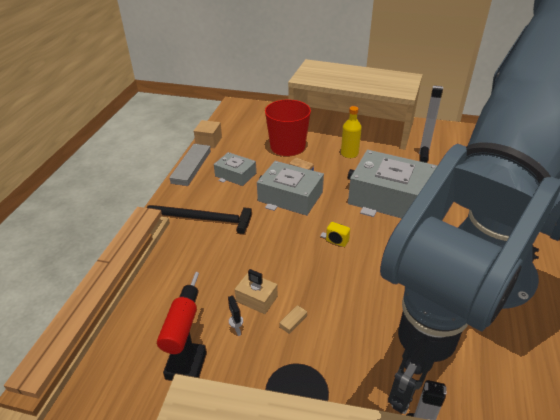

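View pics/top0.png

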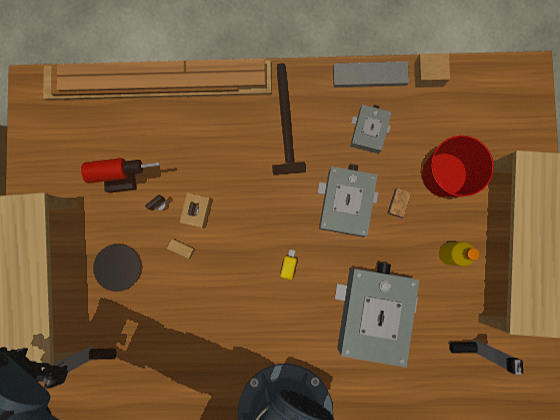

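```bash
python3 - <<'E'
import cv2,numpy as np
t=cv2.imread("pics/top0.png");s=cv2.imread("pics/side0.png")
def c(i,x,y,w,h,W=400,H=300): return cv2.resize(i[y:y+h,x:x+w],(W,H),interpolation=cv2.INTER_CUBIC)
a=np.vstack([np.hstack([c(t,140,170,100,75),c(s,205,255,100,75)]),np.hstack([c(t,300,155,120,90),c(s,240,150,100,75)])])
cv2.imwrite("pics/crop0.png",a)
E
```

```text
(no output)
```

View pics/crop0.png

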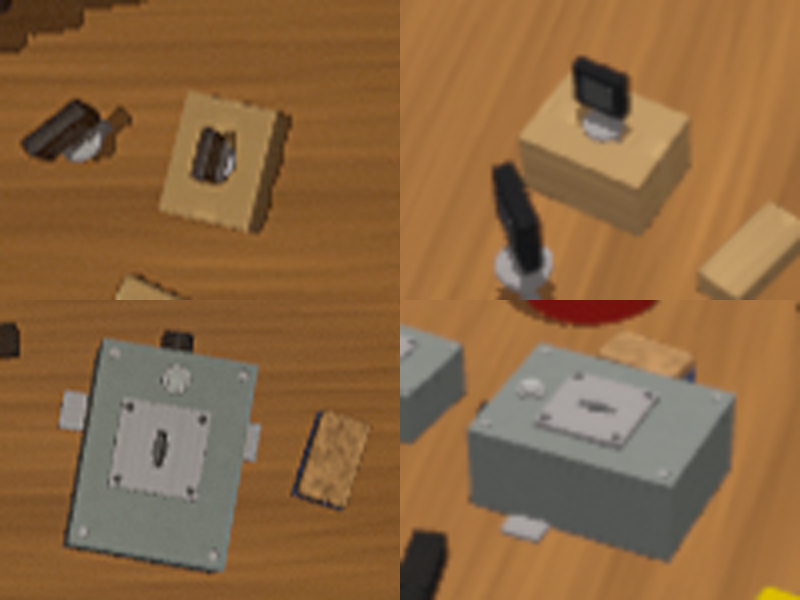

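```bash
cat > h.py <<'E'
import cv2,numpy as np
from rig import *
def crop(i,x,y,w,h,name,s=8):
    o=cv2.resize(i[y:y+h,x:x+w],None,fx=s,fy=s,interpolation=cv2.INTER_CUBIC)
    for k in range(0,w,10):
        cv2.putText(o,str(x+k),(int((k+.5)*s),8),0,.3,(0,0,255),1); cv2.line(o,(int((k+.5)*s),10),(int((k+.5)*s),16),(0,0,255),1)
    for k in range(0,h,10):
        cv2.putText(o,str(y+k),(0,int((k+.5)*s)),0,.3,(0,0,255),1); cv2.line(o,(22,int((k+.5)*s)),(28,int((k+.5)*s)),(0,0,255),1)
    cv2.imwrite(f"pics/{name}.png",o)
def proj(n,P):
    c=calibration(n); q=np.atleast_2d(P)@c["R"].T+c["t"]
    return np.c_[c["fx"]*q[:,0]/q[:,2]+c["cx"],c["fy"]*q[:,1]/q[:,2]+c["cy"]]
def ray(n,u,v,z):
    c=calibration(n); d=c["R"].T@np.array([(u-c["cx"])/c["fx"],(v-c["cy"])/c["fy"],1]); o=-c["R"].T@c["t"]
    return o+d*(z-o[2])/d[2]
E
python3 - <<'E'
from h import *
t=cv2.imread("pics/top0.png");s=cv2.imread("pics/side0.png")
crop(t,310,155,80,75+10,"bt",7);crop(s,250,155,80,60,"bs",8)
crop(t,170,185,50,50,"st",11);crop(s,225,262,60,55,"ss",10)
E
```

```text
(no output)
```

View pics/bt.png

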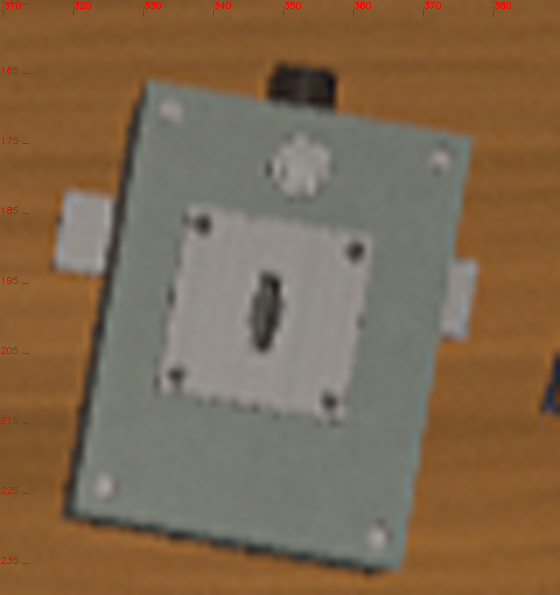

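View pics/bs.png

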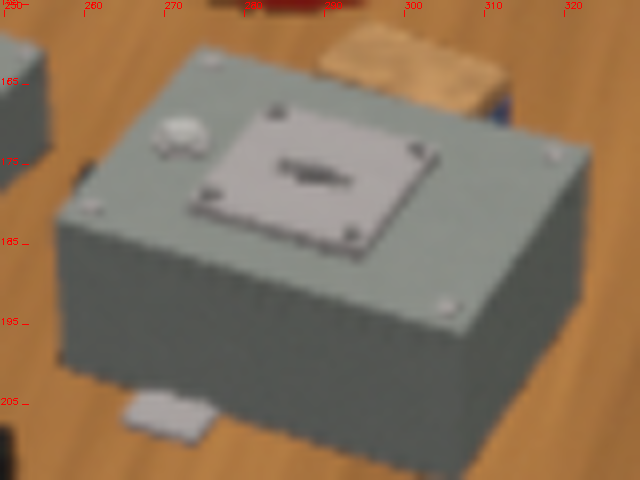

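View pics/st.png

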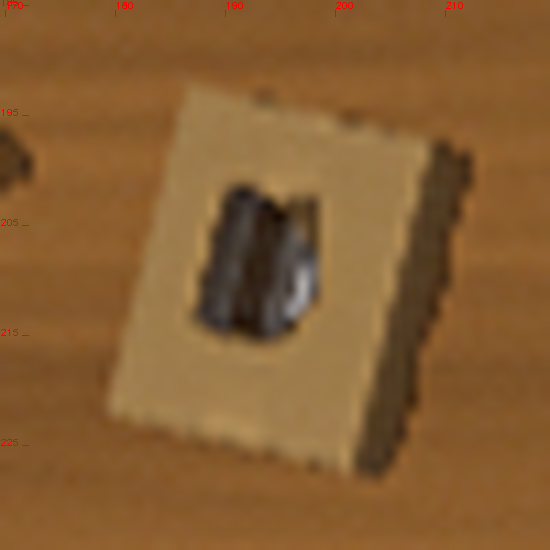

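View pics/ss.png

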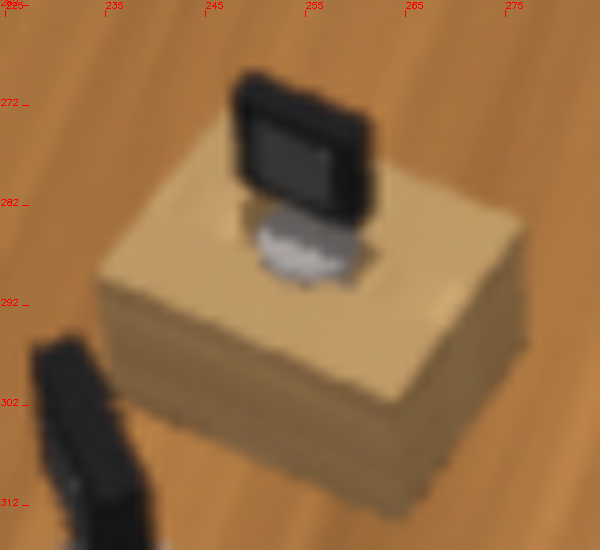

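```bash
cat > fit.py <<'E'
from h import *
from scipy.optimize import least_squares
def fit(obs,z,hx,hy,x0):
    # obs: list (cam,u,v,sx,sy)
    def f(p,full=False):
        c,s=np.cos(p[2]),np.sin(p[2]); r=[]
        for n,u,v,a,b in obs:
            P=[p[0]+c*a*hx-s*b*hy,p[1]+s*a*hx+c*b*hy,z]
            r.append(proj(n,P)[0]-[u,v])
        return np.ravel(r)
    o=least_squares(f,x0,loss='soft_l1'); print(np.round(o.x,4),np.round(f(o.x).reshape(-1,2),1).tolist()); return o.x
# corners: image top view up=+x, left=+y
T,S="top","side"
bx=[(T,330.6,165.9,1,1),(T,376.8,173.9,1,-1),(T,366.4,235.9,-1,-1),(T,318.9,228.2,-1,1)]
bs=[(S,274.9,160.1,1,-1),(S,323.5,173.25,-1,-1),(S,307.6,196,-1,1),(S,256.75,181.6,1,1)]
print('box');b=[fit(o,.07,.08,.06,[.5,-.15,0]) for o in(bx,bs,bx+bs)]
st=[(T,186.5,192,1,1),(T,209.1,197.9,1,-1),(T,201.8,227.4,-1,-1),(T,179.3,222,-1,1)]
ss=[(S,234.3,289,1,1),(S,264,301.7,-1,1),(S,276.9,283.3,-1,-1)]
print('stand');a=[fit(o,.045,.04,.03,[.5,.17,0]) for o in(st,ss,st+ss)]
pl=[(T,336.9,183.5,1,1),(T,362.6,188.2,1,-1),(T,358.8,214.5,-1,-1),(T,332.4,210.2,-1,1)]
print('plate');fit(pl,.076,.034,.034,[.5,-.15,0])
print('hole',ray(T,347.5,199.07,.076),ray(S,288.9,176.25,.076))
E
python3 fit.py
```

```text
box
[ 0.5404 -0.1727 -0.2013] [[-0.3, 0.2], [-0.1, 0.3], [-0.1, 0.1], [0.6, -0.7]]
[ 0.5396 -0.1755 -0.2024] [[-0.0, 0.1], [0.3, -0.2], [0.0, 0.1], [-0.3, -0.0]]
[ 0.5399 -0.1734 -0.2011] [[-0.0, 0.4], [0.2, 0.5], [0.2, 0.3], [0.9, -0.5], [-0.3, 0.4], [0.0, 0.2], [-0.2, 0.5], [-0.6, 0.4]]
stand
[ 0.5289  0.225  -0.2556] [[0.3, 0.3], [-0.1, -0.3], [-0.2, -0.0], [-0.0, 0.1]]
[ 0.5286  0.225  -0.2439] [[-0.2, -0.1], [0.2, -0.1], [0.0, 0.2]]
[ 0.5287  0.225  -0.2506] [[0.2, 0.4], [-0.1, -0.3], [-0.1, 0.0], [0.1, 0.2], [-0.3, -0.2], [0.0, -0.1], [-0.0, 0.3]]
plate
[ 0.5442 -0.1708 -0.1912] [[-0.4, 0.2], [0.5, -0.1], [0.1, 0.0], [-0.2, -0.2]]
hole [ 0.54426465 -0.17035663  0.076     ] [ 0.54323322 -0.17132505  0.076     ]
```

Candidates: for the box, small (371,128), middle (348,200) and large (379,317), so I take the middle one. For the key, the smaller one in the pine stand (194,209) and the larger one standing loose (157,203), so I take the one in the stand. The close crop confirms both choices. The plate and keyhole are visibly offset from the box centre, at about (0.544, -0.171).

>>> carry_out --delta_pos '[[0, 0, 0], [-55, -27, 0], [-55, -27, 0], [-55, -27, 0], [-55, -27, 0], [-55, -27, 0], [-55, -27, 5], [-55, -27, 10]]' --rot '[[0, 0, -6.3], [0, 0, 0], [0, 0, 0], [0, 0, 0], [0, 0, 0], [0, 0, 0], [0, 0, 0], [0, 0, 0]]' --gripper '[0.4, 0.4, 0.4, 0.4, 0.4, 0.4, 0.4, 0.4]' --squeeze 40

```text
t: 1.1
tool_pos: [0.5218, 0.2339, 0.2163]
eef_rot: [[-0.968, 0.249, 0.0], [0.249, 0.968, 0.0], [-0.0, 0.0, -1.0]]
wrist_force: [0.6, 0.5, -0.1]
gripper_width: 0.399
```

```bash
cat >> h.py <<'E'
def to(xyz,yawx,s=None):
    """delta in tool axes (mm) to world TCP xyz; yaw error of tool x"""
    s=s or read_state(); R=s["eef_rot"]; d=R.T@(np.array(xyz)-s["tool_pos"])*1000
    y=np.arctan2(R[1,0],R[0,0]); e=np.degrees((yawx-y+np.pi)%(2*np.pi)-np.pi)
    print("t",round(s["t"],2),"pos",np.round(s["tool_pos"],4),"yaw",round(y,4),"grip",round(s["gripper_width"],3),"F",np.round(s["wrist_force"],1),"T",np.round(s["wrist_torque"],2),"q6",round(s["qpos"][5],2),"\n delta(tool,mm)",np.round(d,1),"rotz(tool,deg)",round(-e,2),"tilt",np.round(R[:2,2],4))
E
python3 - <<'E'
from h import *
to([.5287,.225,.059],np.pi-.253)
im=capture("top")[:,:,::-1];cv2.imwrite("pics/top1.png",im)
E
```

```text
t 1.1 pos [0.5218 0.2339 0.2163] yaw 2.8896 grip 0.399 F [ 0.6  0.5 -0.1] T [ 0.04 -0.02  0.06] q6 -0.98 
 delta(tool,mm) [ -8.8  -6.9 157.3] rotz(tool,deg) 0.06 tilt [0.0004 0.0002]
```

>>> carry_out --delta_pos '[[-9, -7, 20], [0, 0, 50], [0, 0, 28], [0, 0, 0]]' --rot '[[0, 0, 0], [0, 0, 0], [0, 0, 0], [0, 0, 0]]' --gripper '[0.4, 0.4, 0.4, 0.4]'

```text
t: 1.65
tool_pos: [0.5261, 0.226, 0.1164]
eef_rot: [[-0.968, 0.249, -0.004], [0.249, 0.968, -0.001], [0.004, -0.002, -1.0]]
wrist_force: [-0.1, -0.7, -0.9]
gripper_width: 0.402
```

```bash
python3 - <<'E'
from h import *
to([.5287,.225,.059],np.pi-.253)
im=capture("side")[:,:,::-1];crop(im,215,225,75,85,"s2",7)
E
```

```text
t 1.65 pos [0.5261 0.226  0.1164] yaw 2.8897 grip 0.402 F [-0.1 -0.7 -0.9] T [-0.02 -0.05 -0.02] q6 -0.99 
 delta(tool,mm) [-2.9 -0.2 57.4] rotz(tool,deg) 0.06 tilt [-0.0042 -0.0014]
```

View pics/s2.png

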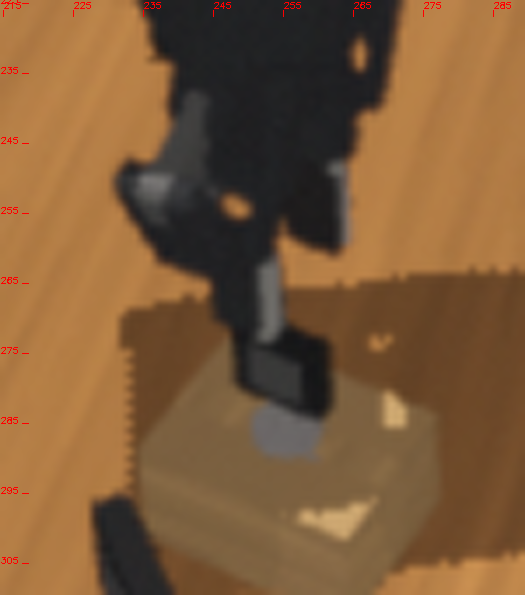

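>>> carry_out --delta_pos '[[0, 0, 25], [0, 0, 25], [0, 0, 7], [0, 0, 0], [0, 0, 0]]' --rot '[[0, 0, 0], [0, 0, 0], [0, 0, 0], [0, 0, 0], [0, 0, 0]]' --gripper '[0.4, 0.4, 0.4, 0.4, 0.4]'

```text
t: 2.33
tool_pos: [0.5281, 0.2267, 0.0626]
eef_rot: [[-0.968, 0.249, 0.002], [0.249, 0.968, 0.001], [-0.002, 0.001, -1.0]]
wrist_force: [0.8, 0.3, 0.7]
gripper_width: 0.401
```

```bash
python3 - <<'E'
from h import *
to([.5287,.225,.059],np.pi-.253)
im=capture("side")[:,:,::-1];crop(im,215,225,75,85,"s3",7)
im=capture("top")[:,:,::-1];crop(im,160,170,70,70,"t3",8)
E
```

```text
t 2.33 pos [0.5281 0.2267 0.0626] yaw 2.8898 grip 0.401 F [0.8 0.3 0.7] T [ 0.02 -0.01 -0.01] q6 -0.99 
 delta(tool,mm) [-1.  -1.5  3.6] rotz(tool,deg) 0.07 tilt [0.0018 0.0006]
```

View pics/s3.png

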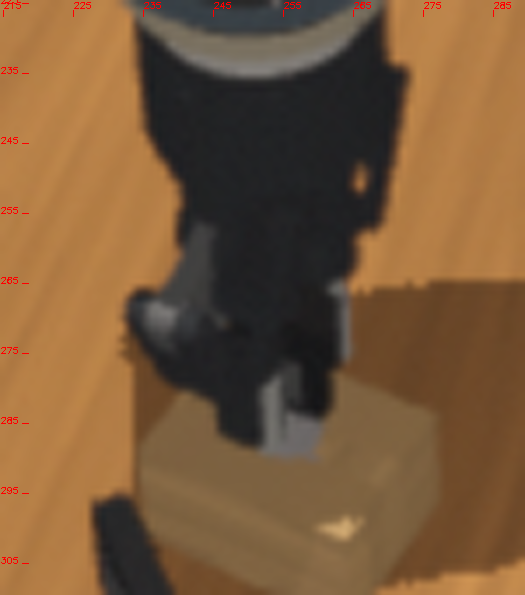

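>>> carry_out --delta_pos '[[-1, -1.5, 3.5], [0, 0, 0], [0, 0, 0], [0, 0, 0], [0, 0, 0], [0, 0, 0], [0, 0, 0]]' --rot '[[0, 0, 0], [0, 0, 0], [0, 0, 0], [0, 0, 0], [0, 0, 0], [0, 0, 0], [0, 0, 0]]' --gripper '[0.4, 0.4, 0, 0, 0, 0, 0]' --squeeze 60

```text
t: 3.3
tool_pos: [0.5279, 0.2247, 0.0578]
eef_rot: [[-0.968, 0.249, -0.0], [0.249, 0.968, -0.0], [0.0, -0.0, -1.0]]
wrist_force: [1.0, 0.2, -1.5]
gripper_width: 0.108
```

```bash
python3 - <<'E'
from h import *
to([.5287,.225,.059],np.pi-.253)
E
```

```text
t 3.3 pos [0.5279 0.2247 0.0578] yaw 2.8898 grip 0.108 F [ 1.   0.2 -1.5] T [-0.05 -0.   -0.01] q6 -1.0 
 delta(tool,mm) [-0.7  0.5 -1.2] rotz(tool,deg) 0.07 tilt [-0. -0.]
```

>>> carry_out --delta_pos '[[0, 0, -10], [0, 0, -20], [0, 0, -35], [0, 0, -37], [0, 0, 0], [0, 0, 0], [0, 0, 0]]' --rot '[[0, 0, 0], [0, 0, 0], [0, 0, 0], [0, 0, 0], [0, 0, 0], [0, 0, 0], [0, 0, 0]]' --gripper '[0, 0, 0, 0, 0, 0, 0]'

```text
t: 4.18
tool_pos: [0.5274, 0.2245, 0.1588]
eef_rot: [[-0.968, 0.249, -0.002], [0.249, 0.968, -0.001], [0.002, -0.001, -1.0]]
wrist_force: [-0.2, 0.6, -0.8]
gripper_width: 0.112
```

```bash
python3 - <<'E'
from h import *
to([.5442,-.1708,.16],np.pi-.196)
im=capture("side")[:,:,::-1];crop(im,215,215,75,85,"s4",7)
p=read_state()["tool_pos"];R=read_state()["eef_rot"]
for k in (12.8,33.8):
  for a in(-13,0,13): print(k,a,proj("side",p+R@[a/1000,0,k/1000]))
E
```

```text
t 4.17 pos [0.5274 0.2245 0.1588] yaw 2.8897 grip 0.112 F [-0.2  0.6 -0.8] T [ 0.01  0.06 -0.03] q6 -1.0 
 delta(tool,mm) [-114.7 -378.7   -1. ] rotz(tool,deg) -3.2 tilt [-0.0017 -0.0006]
12.8 -13 [[248.93502036 253.52733854]]
12.8 0 [[254.01927965 255.5051747 ]]
12.8 13 [[259.15054006 257.50129483]]
33.8 -13 [[249.47097048 260.19627876]]
33.8 0 [[254.49231805 262.17898371]]
33.8 13 [[259.55948582 264.17978099]]
```

View pics/s4.png

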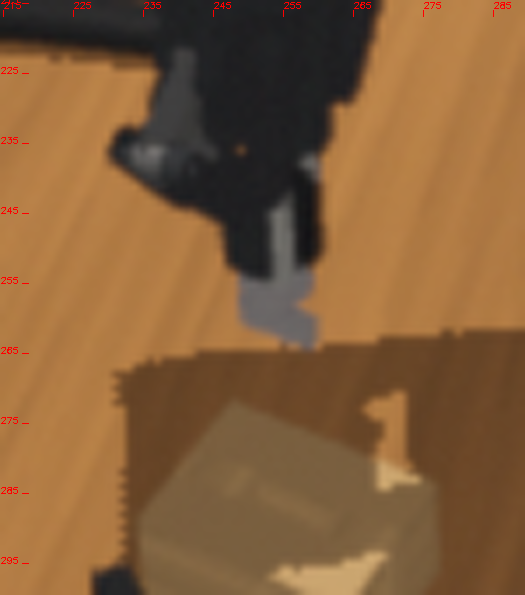

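>>> carry_out --delta_pos '[[-10, -30, 0], [-15, -50, 0], [-15, -50, 0], [-15, -50, 0], [-15, -50, 0], [-15, -50, 0], [-15, -50, 0], [-15, -49, 0]]' --rot '[[0, 0, 0], [0, 0, 0], [0, 0, 0], [0, 0, 0], [0, 0, 0], [0, 0, 0], [0, 0, 0], [0, 0, -3.2]]' --gripper '[0, 0, 0, 0, 0, 0, 0, 0]'

```text
t: 5.22
tool_pos: [0.5445, -0.1727, 0.1592]
eef_rot: [[-0.981, 0.194, -0.001], [0.194, 0.981, 0.0], [0.001, 0.0, -1.0]]
wrist_force: [0.9, 0.8, -0.6]
gripper_width: 0.107
```

>>> carry_out --delta_pos '[[0, 0, 0], [0, 0, 0], [0, 0, 0]]' --rot '[[0, 0, 0], [0, 0, 0], [0, 0, 0]]' --gripper '[0, 0, 0]'

```text
t: 5.6
tool_pos: [0.5448, -0.1699, 0.1595]
eef_rot: [[-0.981, 0.194, -0.001], [0.194, 0.981, 0.0], [0.001, 0.0, -1.0]]
wrist_force: [-0.5, 0.0, -0.4]
gripper_width: 0.113
```

```bash
python3 - <<'E'
from h import *
to([.5442,-.1708,.118],np.pi-.199)
E
```

```text
t 5.6 pos [ 0.5448 -0.1699  0.1595] yaw 2.9466 grip 0.113 F [-0.5  0.  -0.4] T [ 0.01 -0.   -0.02] q6 -1.76 
 delta(tool,mm) [ 0.4 -1.  41.5] rotz(tool,deg) 0.23 tilt [-0.0006  0.0004]
```

>>> carry_out --delta_pos '[[0, -1, 15], [0, 0, 20], [0, 0, 9.5], [0, 0, 0], [0, 0, 0]]' --rot '[[0, 0, 0.2], [0, 0, 0], [0, 0, 0], [0, 0, 0], [0, 0, 0]]' --gripper '[0, 0, 0, 0, 0]'

```text
t: 6.22
tool_pos: [0.545, -0.172, 0.1157]
eef_rot: [[-0.98, 0.198, 0.001], [0.198, 0.98, -0.0], [-0.001, -0.0, -1.0]]
wrist_force: [-0.3, -0.3, -0.3]
gripper_width: 0.106
```

```bash
python3 - <<'E'
from h import *
to([.5442,-.1708,.110],np.pi-.2)
im=capture("side")[:,:,::-1];crop(im,255,140,70,60,"s5",9)
im=capture("top")[:,:,::-1];crop(im,315,165,70,60,"t5",9)
p=read_state()["tool_pos"];R=read_state()["eef_rot"]
for k in (12.8,33.8):
  for a in(-13,0,13): print(k,a,proj("side",p+R@[a/1000,0,k/1000]))
E
```

```text
t 6.22 pos [ 0.545  -0.172   0.1157] yaw 2.9422 grip 0.106 F [-0.3 -0.3 -0.3] T [ 0.   -0.01  0.  ] q6 -1.76 
 delta(tool,mm) [1.  1.  5.7] rotz(tool,deg) 0.04 tilt [ 0.0006 -0.0003]
12.8 -13 [[284.22776441 167.24311957]]
12.8 0 [[288.34188542 168.33620668]]
12.8 13 [[292.48211433 169.43623044]]
33.8 -13 [[284.27415388 173.20413948]]
33.8 0 [[288.34789047 174.30512671]]
33.8 13 [[292.4472232  175.41303168]]
```

View pics/s5.png

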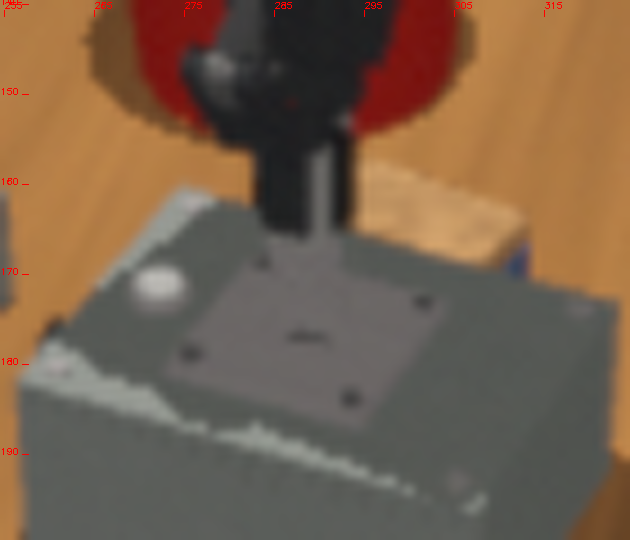

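View pics/t5.png

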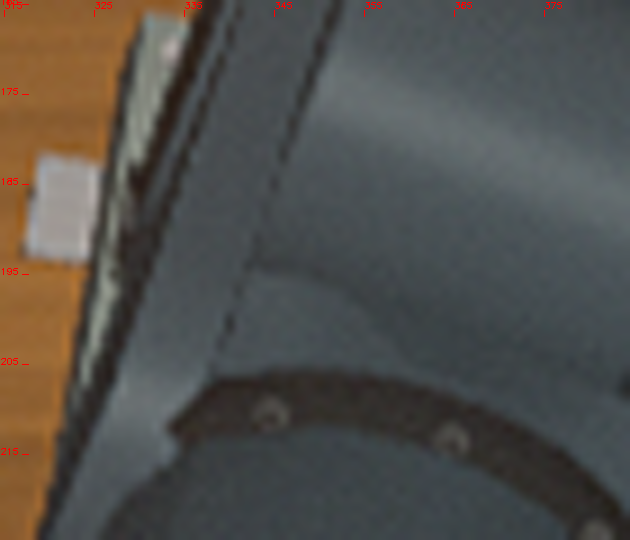

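>>> carry_out --delta_pos '[[1, 1, 2], [0, 0, 2], [0, 0, 2], [0, 0, 1], [0, 0, 0]]' --rot '[[0, 0, 0], [0, 0, 0], [0, 0, 0], [0, 0, 0], [0, 0, 0]]' --gripper '[0, 0, 0, 0, 0]'

```text
t: 6.95
tool_pos: [0.5439, -0.1708, 0.1082]
eef_rot: [[-0.98, 0.198, -0.0], [0.198, 0.98, 0.0], [0.0, 0.0, -1.0]]
wrist_force: [-1.1, 0.3, -0.4]
gripper_width: 0.111
```

```bash
python3 - <<'E'
from h import *
to([.5442,-.1708,.110],np.pi-.2)
E
```

```text
t 6.95 pos [ 0.5439 -0.1708  0.1082] yaw 2.9421 grip 0.111 F [-1.1  0.3 -0.4] T [ 0.01 -0.01 -0.05] q6 -1.76 
 delta(tool,mm) [-0.3  0.1 -1.8] rotz(tool,deg) 0.03 tilt [-0.0002  0.0001]
```

>>> carry_out --delta_pos '[[0, 0, 1], [0, 0, 1], [0, 0, 0], [0, 0, 0]]' --rot '[[0, 0, 0], [0, 0, 0], [0, 0, 0], [0, 0, 0]]' --gripper '[0, 0, 0, 0]'

```text
t: 7.45
tool_pos: [0.5439, -0.1708, 0.1063]
eef_rot: [[-0.98, 0.198, 0.0], [0.198, 0.98, -0.0], [-0.0, -0.0, -1.0]]
wrist_force: [0.6, -0.2, -0.9]
gripper_width: 0.109
```

```bash
python3 - <<'E'
from h import *
to([.5442,-.1708,.0888],np.pi-.2)
E
```

```text
t 7.45 pos [ 0.5439 -0.1708  0.1063] yaw 2.9421 grip 0.109 F [ 0.6 -0.2 -0.9] T [-0.02  0.03  0.01] q6 -1.76 
 delta(tool,mm) [-0.2  0.1 17.5] rotz(tool,deg) 0.03 tilt [ 0.0001 -0.    ]
```

>>> carry_out --delta_pos '[[0, 0, 2], [0, 0, 2], [0, 0, 1.5], [0, 0, 1], [0, 0, 1], [0, 0, 0], [0, 0, 0]]' --rot '[[0, 0, 0], [0, 0, 0], [0, 0, 0], [0, 0, 0], [0, 0, 0], [0, 0, 0], [0, 0, 0]]' --gripper '[0, 0, 0, 0, 0, 0, 0]'

```text
t: 8.32
tool_pos: [0.544, -0.1709, 0.0988]
eef_rot: [[-0.98, 0.198, 0.0], [0.198, 0.98, -0.0], [-0.0, -0.0, -1.0]]
wrist_force: [0.2, 0.4, -1.2]
gripper_width: 0.11
```

```bash
python3 - <<'E'
from h import *
to([.5442,-.1708,.0888],np.pi-.2)
E
```

```text
t 8.32 pos [ 0.544  -0.1709  0.0988] yaw 2.9421 grip 0.11 F [ 0.2  0.4 -1.2] T [-0.03 -0.03  0.05] q6 -1.76 
 delta(tool,mm) [-0.2  0.1 10. ] rotz(tool,deg) 0.03 tilt [ 0.0001 -0.0001]
```

>>> carry_out --delta_pos '[[0, 0, 1.5], [0, 0, 1.5], [0, 0, 1.5], [0, 0, 1.5], [0, 0, 1], [0, 0, 1], [0, 0, 0], [0, 0, 0]]' --rot '[[0, 0, 0], [0, 0, 0], [0, 0, 0], [0, 0, 0], [0, 0, 0], [0, 0, 0], [0, 0, 0], [0, 0, 0]]' --gripper '[0, 0, 0, 0, 0, 0, 0, 0]'

```text
t: 9.32
tool_pos: [0.5439, -0.1708, 0.0908]
eef_rot: [[-0.98, 0.198, 0.0], [0.198, 0.98, -0.0], [-0.0, -0.0, -1.0]]
wrist_force: [0.5, 0.2, -0.8]
gripper_width: 0.111
```

```bash
python3 - <<'E'
from h import *
to([.5442,-.1708,.0888],np.pi-.2)
E
```

```text
t 9.32 pos [ 0.5439 -0.1708  0.0908] yaw 2.9421 grip 0.111 F [ 0.5  0.2 -0.8] T [-0.01  0.03 -0.01] q6 -1.76 
 delta(tool,mm) [-0.3  0.1  2. ] rotz(tool,deg) 0.03 tilt [ 0. -0.]
```

>>> carry_out --delta_pos '[[0, 0, 1], [0, 0, 1], [0, 0, 0.5], [0, 0, 0], [0, 0, 0]]' --rot '[[0, 0, 0], [0, 0, 0], [0, 0, 0], [0, 0, 0], [0, 0, 0]]' --gripper '[0, 0, 0, 0, 0]'

```text
t: 9.95
tool_pos: [0.5439, -0.1709, 0.0884]
eef_rot: [[-0.98, 0.198, 0.0], [0.198, 0.98, -0.0], [-0.0, -0.0, -1.0]]
wrist_force: [-0.1, -0.8, 0.8]
gripper_width: 0.109
```

```bash
python3 - <<'E'
from h import *
to([.5442,-.1708,.0888],np.pi-.2)
E
```

```text
t 9.95 pos [ 0.5439 -0.1709  0.0884] yaw 2.9421 grip 0.109 F [-0.1 -0.8  0.8] T [ 0.05  0.06 -0.02] q6 -1.76 
 delta(tool,mm) [-0.2  0.1 -0.4] rotz(tool,deg) 0.03 tilt [ 0. -0.]
```

>>> carry_out --delta_pos '[[0, 0, 0.5], [0, 0, 0.4], [0, 0, 0], [0, 0, 0]]' --rot '[[0, 0, 0], [0, 0, 0], [0, 0, 0], [0, 0, 0]]' --gripper '[0, 0, 0, 0]'

```text
t: 10.45
tool_pos: [0.544, -0.1708, 0.0875]
eef_rot: [[-0.98, 0.198, 0.0], [0.198, 0.98, -0.0], [-0.0, -0.0, -1.0]]
wrist_force: [-0.8, -0.1, 2.7]
gripper_width: 0.112
```

```bash
python3 - <<'E'
from h import *
to([.5442,-.1708,.0888],np.pi-.2)
E
```

```text
t 10.45 pos [ 0.544  -0.1708  0.0875] yaw 2.9421 grip 0.112 F [-0.8 -0.1  2.7] T [ 0.12  0.22 -0.02] q6 -1.76 
 delta(tool,mm) [-0.2  0.1 -1.3] rotz(tool,deg) 0.03 tilt [ 0.0001 -0.0001]
```

>>> carry_out --delta_pos '[[0, 0, 0], [0, 0, 0], [0, 0, 0], [0, 0, 0], [0, 0, 0]]' --rot '[[0, 0, 3], [0, 0, 4], [0, 0, 4], [0, 0, 4], [0, 0, 0]]' --gripper '[0, 0, 0, 0, 0]'

```text
t: 11.08
tool_pos: [0.5443, -0.1708, 0.0876]
eef_rot: [[-0.896, 0.445, 0.001], [0.445, 0.896, -0.0], [-0.001, 0.0, -1.0]]
wrist_force: [0.8, 2.0, 3.5]
gripper_width: 0.112
```

```bash
python3 - <<'E'
from h import *
to([.5442,-.1708,.0875],np.pi-.2)
E
```

```text
t 11.07 pos [ 0.5443 -0.1708  0.0876] yaw 2.6808 grip 0.112 F [0.8 2.  3.5] T [ 0.36 -0.13  0.01] q6 -1.5 
 delta(tool,mm) [ 0.1 -0.1  0.1] rotz(tool,deg) -14.94 tilt [ 0.0009 -0.0001]
```

>>> carry_out --delta_pos '[[0, 0, 0], [0, 0, 0], [0, 0, 0], [0, 0, 0], [0, 0, 0], [0, 0, 0], [0, 0, 0], [0, 0, 0]]' --rot '[[0, 0, 8], [0, 0, 8], [0, 0, 8], [0, 0, 8], [0, 0, 8], [0, 0, 8], [0, 0, 8], [0, 0, 4]]' --gripper '[0, 0, 0, 0, 0, 0, 0, 0]'

```text
t: 12.08
tool_pos: [0.5442, -0.1709, 0.0875]
eef_rot: [[-0.061, 0.998, 0.001], [0.998, 0.061, -0.0], [-0.0, 0.001, -1.0]]
wrist_force: [0.8, 1.3, 3.4]
gripper_width: 0.107
```

```bash
python3 - <<'E'
from h import *
to([.5442,-.1708,.0875],np.pi-.2)
E
```

```text
t 12.07 pos [ 0.5442 -0.1709  0.0875] yaw 1.6318 grip 0.107 F [0.8 1.3 3.4] T [ 0.16 -0.16  0.02] q6 -0.45 
 delta(tool,mm) [0.1 0.  0. ] rotz(tool,deg) -75.05 tilt [ 0.0007 -0.0002]
```

>>> carry_out --delta_pos '[[0, 0, 0], [0, 0, 0], [0, 0, 0], [0, 0, 0], [0, 0, 0], [0, 0, 0]]' --rot '[[0, 0, 3], [0, 0, 3], [0, 0, 3], [0, 0, 2], [0, 0, 0], [0, 0, 0]]' --gripper '[0, 0, 0, 0, 0, 0]'

```text
t: 12.82
tool_pos: [0.5442, -0.1709, 0.0875]
eef_rot: [[0.128, 0.992, 0.001], [0.992, -0.128, -0.0], [-0.0, 0.001, -1.0]]
wrist_force: [1.9, 0.9, 3.5]
gripper_width: 0.108
```

```bash
python3 - <<'E'
from h import *
to([.5442,-.1708,.0875],np.pi-.2)
E
```

```text
t 12.82 pos [ 0.5442 -0.1709  0.0875] yaw 1.4421 grip 0.108 F [1.9 0.9 3.5] T [ 0.19 -0.28  0.03] q6 -0.26 
 delta(tool,mm) [0.1 0.  0. ] rotz(tool,deg) -85.91 tilt [ 0.0006 -0.0001]
```

>>> carry_out --delta_pos '[[0, 0, 0], [0, 0, 0], [0, 0, 0]]' --rot '[[0, 0, 1.5], [0, 0, 1], [0, 0, 0]]' --gripper '[0, 0, 0]'

```text
t: 13.2
tool_pos: [0.5441, -0.1708, 0.0875]
eef_rot: [[0.173, 0.985, 0.0], [0.985, -0.173, -0.0], [-0.0, 0.0, -1.0]]
wrist_force: [3.0, 1.5, 3.3]
gripper_width: 0.111
```

```bash
python3 - <<'E'
from h import *
to([.5442,-.1708,.0875],np.pi-.2)
E
```

```text
t 13.2 pos [ 0.5441 -0.1708  0.0875] yaw 1.3973 grip 0.111 F [3.  1.5 3.3] T [ 0.2  -0.46  0.05] q6 -0.21 
 delta(tool,mm) [ 0.1  0.1 -0. ] rotz(tool,deg) -88.48 tilt [ 0.0003 -0.0001]
```

>>> carry_out --delta_pos '[[0, 0, 0]]' --rot '[[0, 0, 0]]' --gripper '[0]'

```text
t: 13.32
tool_pos: [0.5441, -0.1708, 0.0875]
eef_rot: [[0.172, 0.985, 0.0], [0.985, -0.172, -0.0], [-0.0, 0.0, -1.0]]
wrist_force: [2.3, 0.9, 3.8]
gripper_width: 0.11
```

```bash
python3 - <<'E'
from h import *
to([.5442,-.1708,.0875],np.pi-.2)
E
```

```text
t 13.32 pos [ 0.5441 -0.1708  0.0875] yaw 1.3977 grip 0.11 F [2.3 0.9 3.8] T [ 0.21 -0.45  0.08] q6 -0.21 
 delta(tool,mm) [ 0.1  0.1 -0. ] rotz(tool,deg) -88.46 tilt [ 0.0004 -0.0001]
```

>>> carry_out --delta_pos '[[0, 0, 0], [0, 0, 0], [0, 0, 0]]' --rot '[[0, 0, 1], [0, 0, 1], [0, 0, 0]]' --gripper '[0, 0, 0]'

```text
t: 13.7
tool_pos: [0.544, -0.1708, 0.0874]
eef_rot: [[0.207, 0.978, 0.0], [0.978, -0.207, -0.0], [-0.0, 0.0, -1.0]]
wrist_force: [2.9, 1.4, 4.3]
gripper_width: 0.111
```

```bash
python3 - <<'E'
from h import *
to([.5442,-.1708,.0875],np.pi-.2)
E
```

```text
t 13.7 pos [ 0.544  -0.1708  0.0874] yaw 1.3622 grip 0.111 F [2.9 1.4 4.3] T [ 0.18 -0.58  0.14] q6 -0.18 
 delta(tool,mm) [ 0.1  0.2 -0.1] rotz(tool,deg) -90.49 tilt [ 0.0002 -0.0001]
```

>>> carry_out --delta_pos '[[0, 0, 0]]' --rot '[[0, 0, 0]]' --gripper '[0]'

```text
t: 13.82
tool_pos: [0.544, -0.1708, 0.0874]
eef_rot: [[0.207, 0.978, 0.0], [0.978, -0.207, -0.0], [-0.0, 0.0, -1.0]]
wrist_force: [2.7, 0.7, 4.3]
gripper_width: 0.107
```

```bash
python3 - <<'E'
from h import *
to([.5442,-.1708,.0875],np.pi-.2)
cv2.imwrite("pics/s9.png",capture("side")[:,:,::-1])
E
```

```text
t 13.82 pos [ 0.544  -0.1708  0.0874] yaw 1.3627 grip 0.107 F [2.7 0.7 4.3] T [ 0.12 -0.64  0.07] q6 -0.18 
 delta(tool,mm) [ 0.1  0.1 -0.1] rotz(tool,deg) -90.46 tilt [ 0.0003 -0.0001]
```

>>> carry_out --delta_pos '[[0, 0, 0], [0, 0, 0]]' --rot '[[0, 0, 1], [0, 0, 0]]' --gripper '[0, 0]'

```text
t: 14.12
tool_pos: [0.544, -0.1708, 0.0874]
eef_rot: [[0.224, 0.975, 0.0], [0.975, -0.224, -0.0], [-0.0, 0.0, -1.0]]
wrist_force: [2.9, 0.2, 4.3]
gripper_width: 0.109
```

```bash
python3 - <<'E'
from h import *
to([.5442,-.1708,.0875],np.pi-.2)
E
```

```text
t 14.12 pos [ 0.544  -0.1708  0.0874] yaw 1.3448 grip 0.109 F [2.9 0.2 4.3] T [ 0.14 -0.66  0.17] q6 -0.16 
 delta(tool,mm) [ 0.1  0.2 -0.1] rotz(tool,deg) -91.49 tilt [ 0.0002 -0.0001]
```

>>> carry_out --delta_pos '[[0, 0, 0]]' --rot '[[0, 0, 0]]' --gripper '[0]'

```text
t: 14.25
tool_pos: [0.544, -0.1708, 0.0874]
eef_rot: [[0.224, 0.975, 0.0], [0.975, -0.224, -0.0], [-0.0, 0.0, -1.0]]
wrist_force: [2.9, 0.3, 4.1]
gripper_width: 0.109
```

```bash
python3 - <<'E'
from h import *
to([.5442,-.1708,.0875],np.pi-.2)
E
```

```text
t 14.25 pos [ 0.544  -0.1708  0.0874] yaw 1.3452 grip 0.109 F [2.9 0.3 4.1] T [ 0.15 -0.63  0.12] q6 -0.16 
 delta(tool,mm) [ 0.1  0.2 -0.1] rotz(tool,deg) -91.47 tilt [ 0.0002 -0.0001]
```

>>> carry_out --delta_pos '[[0, 0, 0], [0, 0, 0], [0, 0, 0], [0, 0, 0], [0, 0, 0], [0, 0, 0], [0, 0, 0], [0, 0, 0]]' --rot '[[0, 0, -4], [0, 0, -8], [0, 0, -8], [0, 0, -8], [0, 0, -8], [0, 0, -8], [0, 0, -8], [0, 0, -8]]' --gripper '[0, 0, 0, 0, 0, 0, 0, 0]'

```text
t: 15.25
tool_pos: [0.5438, -0.1708, 0.0874]
eef_rot: [[-0.735, 0.678, -0.0], [0.678, 0.735, 0.0], [0.0, 0.0, -1.0]]
wrist_force: [2.3, 0.2, 4.2]
gripper_width: 0.111
```

>>> carry_out --delta_pos '[[0, 0, 0], [0, 0, 0], [0, 0, 0], [0, 0, 0], [0, 0, 0], [0, 0, 0], [0, 0, 0]]' --rot '[[0, 0, -8], [0, 0, -8], [0, 0, -7], [0, 0, -5], [0, 0, -3], [0, 0, -3], [0, 0, 0]]' --gripper '[0, 0, 0, 0, 0, 0, 0]'

```text
t: 16.12
tool_pos: [0.5439, -0.1708, 0.0874]
eef_rot: [[-0.988, 0.156, -0.0], [0.156, 0.988, 0.0], [0.0, 0.0, -1.0]]
wrist_force: [2.8, 1.1, 5.2]
gripper_width: 0.108
```

```bash
python3 - <<'E'
from h import *
to([.5442,-.1708,.0875],np.pi-.2)
E
```

```text
t 16.12 pos [ 0.5439 -0.1708  0.0874] yaw 2.9852 grip 0.108 F [2.8 1.1 5.2] T [ 0.22 -0.52 -0.03] q6 -1.8 
 delta(tool,mm) [-0.3  0.1 -0.1] rotz(tool,deg) 2.5 tilt [-0.0001  0.0001]
```

>>> carry_out --delta_pos '[[0, 0, 0], [0, 0, 0], [0, 0, 0], [0, 0, 0]]' --rot '[[0, 0, -2], [0, 0, -2], [0, 0, -1], [0, 0, 0]]' --gripper '[0, 0, 0, 0]'

```text
t: 16.62
tool_pos: [0.5439, -0.1708, 0.0874]
eef_rot: [[-0.998, 0.068, -0.0], [0.068, 0.998, -0.0], [0.0, -0.0, -1.0]]
wrist_force: [1.5, 0.8, 4.4]
gripper_width: 0.111
```

```bash
python3 - <<'E'
from h import *
to([.5442,-.1708,.0875],np.pi-.2)
E
```

```text
t 16.62 pos [ 0.5439 -0.1708  0.0874] yaw 3.0731 grip 0.111 F [1.5 0.8 4.4] T [ 0.17 -0.47 -0.03] q6 -1.89 
 delta(tool,mm) [-0.3  0.  -0.1] rotz(tool,deg) 7.54 tilt [-0.0001 -0.    ]
```

>>> carry_out --delta_pos '[[0, 0, 0], [0, 0, 0], [0, 0, 0]]' --rot '[[0, 0, -1], [0, 0, -1], [0, 0, 0]]' --gripper '[0, 0, 0]'

```text
t: 17.0
tool_pos: [0.5439, -0.1708, 0.0874]
eef_rot: [[-0.999, 0.033, -0.0], [0.033, 0.999, 0.0], [0.0, 0.0, -1.0]]
wrist_force: [2.7, -0.1, 3.8]
gripper_width: 0.108
```

```bash
python3 - <<'E'
from h import *
to([.5442,-.1708,.0875],np.pi-.2)
E
```

```text
t 17.0 pos [ 0.5439 -0.1708  0.0874] yaw 3.1082 grip 0.108 F [ 2.7 -0.1  3.8] T [ 0.14 -0.43 -0.07] q6 -1.92 
 delta(tool,mm) [-0.3  0.  -0.1] rotz(tool,deg) 9.54 tilt [-0.  0.]
```

>>> carry_out --delta_pos '[[0, 0, 0], [0, 0, 0], [0, 0, 0]]' --rot '[[0, 0, -1], [0, 0, -1], [0, 0, 0]]' --gripper '[0, 0, 0]'

```text
t: 17.38
tool_pos: [0.5439, -0.1708, 0.0874]
eef_rot: [[-1.0, -0.002, -0.0], [-0.002, 1.0, 0.0], [0.0, 0.0, -1.0]]
wrist_force: [1.1, 1.4, 4.3]
gripper_width: 0.11
```

```bash
python3 - <<'E'
from h import *
to([.5442,-.1708,.0875],np.pi-.2)
E
```

```text
t 17.38 pos [ 0.5439 -0.1708  0.0874] yaw -3.1401 grip 0.11 F [1.1 1.4 4.3] T [ 0.1  -0.36 -0.12] q6 -1.96 
 delta(tool,mm) [-0.3  0.  -0.1] rotz(tool,deg) 11.55 tilt [-0.  0.]
```

>>> carry_out --delta_pos '[[0, 0, 0]]' --rot '[[0, 0, 0]]' --gripper '[0]'

```text
t: 17.5
tool_pos: [0.5439, -0.1708, 0.0874]
eef_rot: [[-1.0, -0.001, 0.0], [-0.001, 1.0, -0.0], [-0.0, -0.0, -1.0]]
wrist_force: [2.6, 0.4, 4.3]
gripper_width: 0.106
```

```bash
python3 - <<'E'
from h import *
to([.5442,-.1708,.0875],np.pi-.2)
E
```

```text
t 17.5 pos [ 0.5439 -0.1708  0.0874] yaw -3.1405 grip 0.106 F [2.6 0.4 4.3] T [ 0.15 -0.5  -0.14] q6 -1.96 
 delta(tool,mm) [-0.3  0.  -0.1] rotz(tool,deg) 11.52 tilt [ 0. -0.]
```

>>> carry_out --delta_pos '[[0, 0, 0], [0, 0, 0], [0, 0, 0], [0, 0, 0], [0, 0, -1], [0, 0, -1], [0, 0, -1], [0, 0, 0]]' --rot '[[0, 0, 4], [0, 0, 4], [0, 0, 3.5], [0, 0, 0], [0, 0, 0], [0, 0, 0], [0, 0, 0], [0, 0, 0]]' --gripper '[0, 0, 0, 0, 0, 0, 0, 0]'

```text
t: 18.5
tool_pos: [0.5437, -0.1707, 0.0902]
eef_rot: [[-0.98, 0.198, -0.001], [0.198, 0.98, 0.0], [0.001, 0.0, -1.0]]
wrist_force: [0.8, -0.1, -0.7]
gripper_width: 0.107
```

```bash
python3 - <<'E'
from h import *
to([.5442,-.1708,.0875],np.pi-.2)
E
```

```text
t 18.5 pos [ 0.5437 -0.1707  0.0902] yaw 2.9423 grip 0.107 F [ 0.8 -0.1 -0.7] T [ 0.01 -0.03  0.01] q6 -1.76 
 delta(tool,mm) [-0.5  0.   2.7] rotz(tool,deg) 0.04 tilt [-0.0005  0.0002]
```

>>> carry_out --delta_pos '[[0, 0, -1.5], [0, 0, -1.5], [0, 0, -1.5], [0, 0, -1.5], [0, 0, 0]]' --rot '[[0, 0, 0], [0, 0, 0], [0, 0, 0], [0, 0, 0], [0, 0, 0]]' --gripper '[0, 0, 0, 0, 0]'

```text
t: 19.12
tool_pos: [0.544, -0.1708, 0.0965]
eef_rot: [[-0.98, 0.198, 0.0], [0.198, 0.98, -0.0], [-0.0, -0.0, -1.0]]
wrist_force: [0.7, 0.1, -0.8]
gripper_width: 0.106
```

```bash
python3 - <<'E'
from h import *
to([.5442,-.1708,.0875],np.pi-.2)
E
```

```text
t 19.12 pos [ 0.544  -0.1708  0.0965] yaw 2.9421 grip 0.106 F [ 0.7  0.1 -0.8] T [-0.04 -0.02 -0.01] q6 -1.76 
 delta(tool,mm) [-0.2  0.1  9. ] rotz(tool,deg) 0.03 tilt [ 0.0002 -0.0001]
```

Free; draw it out and lift.

>>> carry_out --delta_pos '[[0, 0, -3], [0, 0, -4], [0, 0, -5], [0, 0, -8], [0, 0, -15], [0, 0, -20], [0, 0, -8], [0, 0, 0]]' --rot '[[0, 0, 0], [0, 0, 0], [0, 0, 0], [0, 0, 0], [0, 0, 0], [0, 0, 0], [0, 0, 0], [0, 0, 0]]' --gripper '[0, 0, 0, 0, 0, 0, 0, 0]'

```text
t: 20.12
tool_pos: [0.5441, -0.1709, 0.16]
eef_rot: [[-0.98, 0.198, 0.001], [0.198, 0.98, -0.0], [-0.001, -0.0, -1.0]]
wrist_force: [0.4, -0.6, -0.6]
gripper_width: 0.111
```

```bash
python3 - <<'E'
from h import *
to([.5279,.2247,.115],2.8898)
im=capture("side")[:,:,::-1];crop(im,250,120,80,75,"s6",8)
E
```

```text
t 20.12 pos [ 0.5441 -0.1709  0.16  ] yaw 2.9421 grip 0.111 F [ 0.4 -0.6 -0.6] T [-0.01 -0.01  0.01] q6 -1.76 
 delta(tool,mm) [ 94.4 384.5  44.8] rotz(tool,deg) 3.0 tilt [ 0.0011 -0.0004]
```

View pics/s6.png

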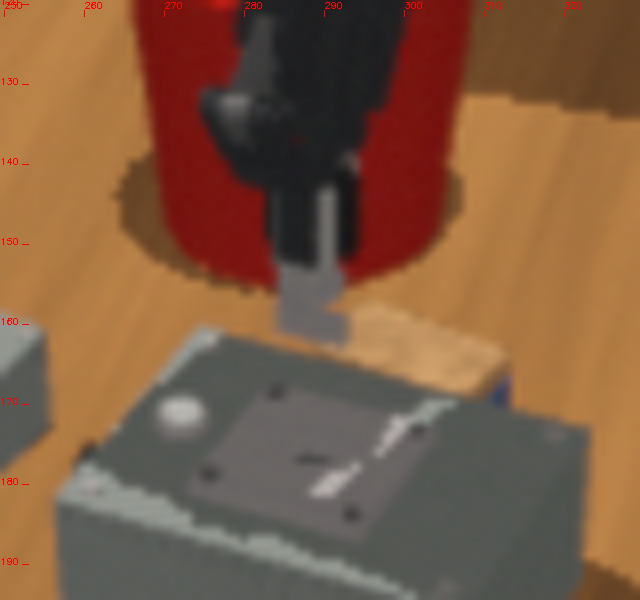

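```bash
python3 - <<'E'
from h import *
crop(cv2.imread("pics/s9.png"),250,140,80,65,"s9c",8)
E
```

```text
(no output)
```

View pics/s9c.png

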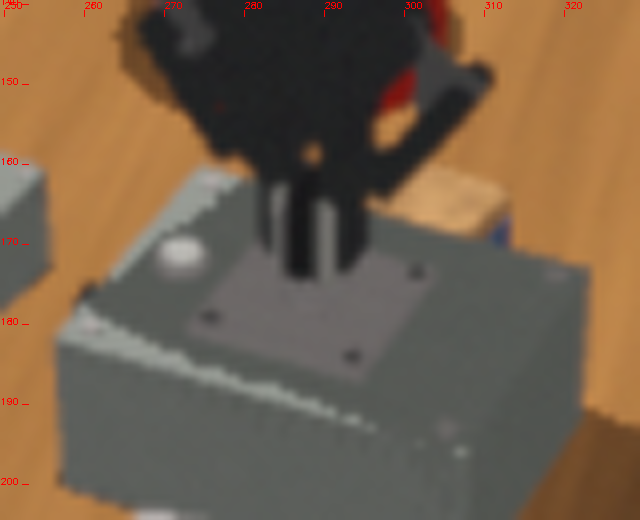

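>>> carry_out --delta_pos '[[8, 30, 0], [12, 50, 0], [12, 50, 0], [12, 50, 0], [12, 50, 0], [12, 50, 0], [12, 50, 0], [14.5, 54.5, 0]]' --rot '[[0, 0, 0], [0, 0, 0], [0, 0, 0], [0, 0, 0], [0, 0, 0], [0, 0, 0], [0, 0, 0], [0, 0, 3]]' --gripper '[0, 0, 0, 0, 0, 0, 0, 0]'

```text
t: 21.18
tool_pos: [0.527, 0.2262, 0.1586]
eef_rot: [[-0.968, 0.25, -0.001], [0.25, 0.968, -0.0], [0.001, -0.001, -1.0]]
wrist_force: [-0.7, -0.6, -1.0]
gripper_width: 0.104
```

>>> carry_out --delta_pos '[[0, 0, 25], [0, 0, 20], [0, 0, 15], [0, 0, 5], [0, 0, 0], [0, 0, 0]]' --rot '[[0, 0, 0], [0, 0, 0], [0, 0, 0], [0, 0, 0], [0, 0, 0], [0, 0, 0]]' --gripper '[0, 0, 0, 0, 0, 0]'

```text
t: 21.92
tool_pos: [0.5279, 0.2248, 0.0951]
eef_rot: [[-0.968, 0.249, 0.001], [0.249, 0.968, 0.0], [-0.001, 0.001, -1.0]]
wrist_force: [-0.3, 0.5, -0.9]
gripper_width: 0.105
```

```bash
python3 - <<'E'
from h import *
to([.5279,.2247,.0578],2.8898)
im=capture("side")[:,:,::-1];crop(im,215,225,75,85,"s7",7)
E
```

```text
t 21.93 pos [0.5279 0.2248 0.0951] yaw 2.8895 grip 0.105 F [-0.3  0.5 -0.9] T [-0.02 -0.01 -0.01] q6 -1.0 
 delta(tool,mm) [ 0.  -0.1 37.3] rotz(tool,deg) -0.02 tilt [0.001  0.0004]
```

View pics/s7.png

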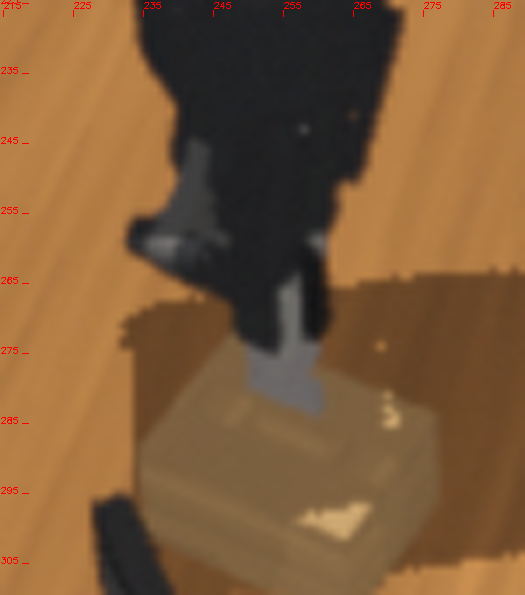

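>>> carry_out --delta_pos '[[0, 0, 8], [0, 0, 6], [0, 0, 4], [0, 0, 3], [0, 0, 3], [0, 0, 0]]' --rot '[[0, 0, 0], [0, 0, 0], [0, 0, 0], [0, 0, 0], [0, 0, 0], [0, 0, 0]]' --gripper '[0, 0, 0, 0, 0, 0]'

```text
t: 22.72
tool_pos: [0.5274, 0.2248, 0.0702]
eef_rot: [[-0.968, 0.249, -0.0], [0.249, 0.968, -0.0], [0.0, -0.0, -1.0]]
wrist_force: [0.2, -0.7, -0.7]
gripper_width: 0.109
```

>>> carry_out --delta_pos '[[0, 0, 4], [0, 0, 4], [0, 0, 2.5], [0, 0, 1.5], [0, 0, 0]]' --rot '[[0, 0, 0], [0, 0, 0], [0, 0, 0], [0, 0, 0], [0, 0, 0]]' --gripper '[0, 0, 0, 0, 0]'

```text
t: 23.35
tool_pos: [0.5275, 0.2248, 0.0583]
eef_rot: [[-0.968, 0.249, -0.0], [0.249, 0.968, -0.0], [0.0, -0.0, -1.0]]
wrist_force: [0.2, 0.4, -1.2]
gripper_width: 0.111
```

```bash
python3 - <<'E'
from h import *
to([.5279,.2247,.0578],2.8898)
E
```

```text
t 23.35 pos [0.5275 0.2248 0.0583] yaw 2.8898 grip 0.111 F [ 0.2  0.4 -1.2] T [-0.02 -0.01  0.01] q6 -1.0 
 delta(tool,mm) [-0.4  0.   0.5] rotz(tool,deg) -0.0 tilt [-0.0001 -0.    ]
```

>>> carry_out --delta_pos '[[0, 0, 0.4], [0, 0, 0.3], [0, 0, 0]]' --rot '[[0, 0, 0], [0, 0, 0], [0, 0, 0]]' --gripper '[0, 0, 0]'

```text
t: 23.72
tool_pos: [0.5275, 0.2248, 0.0577]
eef_rot: [[-0.968, 0.249, 0.0], [0.249, 0.968, 0.0], [-0.0, 0.0, -1.0]]
wrist_force: [-0.1, 0.5, 0.1]
gripper_width: 0.107
```

```bash
python3 - <<'E'
from h import *
to([.5279,.2247,.0578],2.8898)
E
```

```text
t 23.73 pos [0.5275 0.2248 0.0577] yaw 2.8898 grip 0.107 F [-0.1  0.5  0.1] T [0.08 0.04 0.01] q6 -1.0 
 delta(tool,mm) [-0.4 -0.  -0.1] rotz(tool,deg) -0.0 tilt [0.0001 0.    ]
```

Seated; release by opening only partway, then lift.

>>> carry_out --delta_pos '[[0, 0, 0.2], [0, 0, 0], [0, 0, 0], [0, 0, 0], [0, 0, 0], [0, 0, 0]]' --rot '[[0, 0, 0], [0, 0, 0], [0, 0, 0], [0, 0, 0], [0, 0, 0], [0, 0, 0]]' --gripper '[0, 0.2, 0.3, 0.4, 0.4, 0.4]'

```text
t: 24.48
tool_pos: [0.5275, 0.2248, 0.0575]
eef_rot: [[-0.968, 0.249, -0.0], [0.249, 0.968, -0.0], [0.0, -0.0, -1.0]]
wrist_force: [0.5, -0.8, 0.1]
gripper_width: 0.401
```

>>> carry_out --delta_pos '[[0, 0, -5], [0, 0, -10], [0, 0, -20], [0, 0, -30], [0, 0, -40], [0, 0, -40], [0, 0, 0], [0, 0, 0]]' --rot '[[0, 0, 0], [0, 0, 0], [0, 0, 0], [0, 0, 0], [0, 0, 0], [0, 0, 0], [0, 0, 0], [0, 0, 0]]' --gripper '[0.4, 0.4, 0.4, 0.4, 0.4, 0.4, 0.4, 0.4]'

```text
t: 25.48
tool_pos: [0.5272, 0.2247, 0.2024]
eef_rot: [[-0.968, 0.249, -0.0], [0.249, 0.968, -0.0], [0.0, -0.0, -1.0]]
wrist_force: [0.1, 0.0, -0.1]
gripper_width: 0.4
```

```bash
python3 - <<'E'
from h import *
to([.5279,.2247,.0578],2.8898)
im=capture("side")[:,:,::-1];crop(im,205,225,85,85,"s8",7);cv2.imwrite("pics/s8full.png",im)
E
```

```text
t 25.48 pos [0.5272 0.2247 0.2024] yaw 2.8898 grip 0.4 F [ 0.1  0.  -0.1] T [-0.05  0.   -0.01] q6 -1.0 
 delta(tool,mm) [ -0.7   0.2 144.6] rotz(tool,deg) -0.0 tilt [-0.0002 -0.0001]
```

View pics/s8.png

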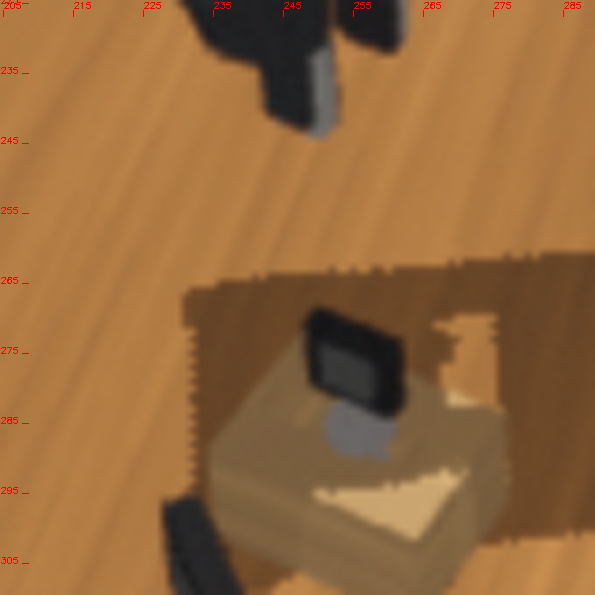

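View pics/s8full.png

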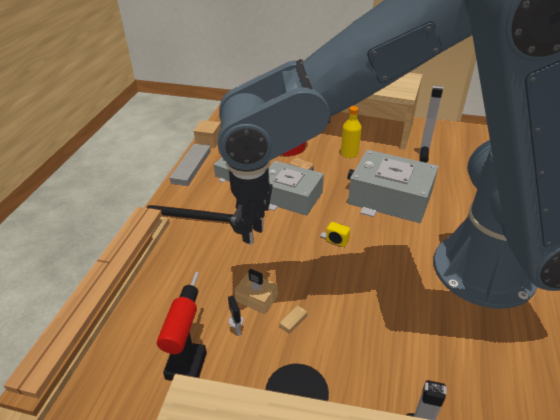

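The small key stands upright in its stand at pixel (255,277). Its collar rests on the block, as in the first picture, and the gripper is clear above. The other things I can see are where they were.

```bash
python3 -c "
from rig import *
print(sign_off())"
```

```text
the job is handed in; nothing more can be done
None
```

I finished the job and handed it in at about 25.5 s of the 72 s allowed. No verdict came back.

- **Insertion:** I took the small key from its stand. The keyhole was at about (0.544, -0.171), roughly 5 mm from the box centre. The key went in without resistance until its collar sat on the plate, with about 3–5 N on it.
- **Turning:** I turned it clockwise to 1.60 rad, where the torque rose to about 0.15 N m at the far stop. I then turned it back 0.20 rad past home, where it reached about -0.13 N m. I realigned it with the slot and it drew out freely.
- **Return:** The key went back into the stand slot at the same height it was picked from, to within 0.3 mm, and I let go.

**Last checks:** The side picture shows the key upright and fully down, the gripper about 100 mm above it, and no contact force. The bystanders visible in that picture have not moved. The tub, the small box and the sander were partly hidden behind the arm, and I did not take a last top picture.

**Uncertain:** I judged both stops only from torque and angle. The torque readings scatter by about 0.03 N m. The lamp showed no change at the far stop or afterwards, so it neither confirms nor contradicts the reset.

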